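# Lock a dropper bottle in the spring-plunger bottle vise

### The arm

A 6-joint arm with a two-finger parallel gripper is mounted at the origin on the work surface; the furniture and walls round the work are solid. World frame = base frame: x ahead of the robot, y to its left, z up, the work surface at z = 0. Lengths are in mm, angles in rad, forces in N, time in s.
With the tool pointing down it reaches from about 400 to 925 mm from the base axis. Payload 12.5 kg.
Tool frame: the origin (TCP) lies midway between the tips of the shut fingers; the grasp point (between the pads) lies 19 mm behind it; z points along the fingers, y is the line along which they close (so a half turn about z gives the same grasp; the last joint's range is limited). The gripper opens to 95 mm and grips with 3 to 60 N. Pads are 20 mm wide; open, the fingers measure 119 mm over their backs; the gripper's body (75 mm by 180 mm) begins 59 mm behind the grasp point.
Start: joints at [1.088, 0.491, 1.559, -0, 1.092, -0.106], TCP at [229.952, 581.179, 214.661] pointing down, gripper open.
Joint ranges: [-3.1, 3.1], [-0.84, 2.19], [0.05, 2.79], [-1.13, 4.28], [0.06, 2.93], [-2.69, 2.69]. Speed limits (rad/s): [2.22, 2.22, 2.79, 3.14, 3.14, 3.14].

### API

Orientations are given as [roll, pitch, yaw] about the fixed x, y, z axes, in that order (R = Rz(yaw) Ry(pitch) Rx(roll)).
In Python, from cell import state, read_camera, job_done gives the robot as it stands.
- The arm moves only by the tool carry_out, never from a script. Its argument "moves" is a list of rows, each an object with "slide": the shift along the tool's x, y, z as a fraction of full scale, a list of three; "spin": the turn about the tool's z as a fraction of full scale. A call has 1 to 12 rows; each row shifts and turns the commanded pose from where the row before left it, along the tool's axes as they then stand; what a row does not reach is not made up. Full scale, the value 1, is 0.4 m for a shift and 30 degrees for a turn. A row lasts 1/12 s, in which the tool goes at most 41.7 mm and 7.16 degrees, less where a joint would pass 70% of its speed; a pose out of reach is approached as far as the arm can. A call with a number of a shift or a turn outside -1 to 1 is refused whole. A call with a gripper value outside its range is refused whole. "hand" is the closure, from 0 (fully open) to 1 (shut), set as the call begins (left out, the last holds). The fingers move at their own pace and stop on an object; the grip force is fixed at half the most. Time passes only in rows, so rows that do not move let the fingers close. It gives the time, the measured TCP pose, the force, the opening and the grip force at its end, in the units of the state.
- state(): the state, without advancing time (a new reading comes with each control period).
- read_camera(name): name is "side" or "top" or "wrist"; returns a dict with "color" (400x640x3 uint8, red, green, blue), "K" (3x3 intrinsics, pixels), "k1" (the pictures are not rectified: a ray, as slopes to the right and down, at radius r is drawn at 1 + k1 r^2 times it, then the intrinsics apply), "R" (3x3) and "t" (3): a world point X has camera coordinates R X + t. Camera axes: x right, y down, z forward; pixel columns grow to the right and rows downward; lengths in mm; the calibration is good to about 2 mm. A picture is of the moment at which its call begins. There is no depth.
- job_done(): hands the job in; it is judged then, once.
The state is a dict: "t": time; "joints": joint angles; "qvel": joint speeds; "tau": joint torques, N m; "eef_pos": TCP position; "tcp_rot": TCP orientation; "ft_force": force on the tool from outside, world axes, zero at the start; "moment": the same for the moment, N m; "opening": opening from 0.0 (shut) to 1.0 (fully open); "grip_force": force on a finger pad.
Only numpy, scipy, OpenCV 4.12 (cv2) and the standard library are available. Lean on these libraries where they do the work, as an engineer would, in place of code of your own. Each camera call takes 0.05 s, during which the arm holds its last target. There are 200 camera calls.

### The job

Stand the single dropper bottle from the bench upright in the V-shaped nest of the bottle vise and let go of it. Then pull up the vise's spring plunger, slide the jaw along its tube past the first hole and up to the bottle, and let the spring drop the pin fully home in the next hole, so that the jaw is locked and its sprung pad holds the bottle snugly in the nest, ready for its cap to be tightened. Stop pushing as soon as it drops, for its plastic pin must not be forced against the edge of the hole nor the glass squeezed hard; do not tip the bottle over, and leave the other things on the bench where they are.

Things in the scene. Friction and masses are not known exactly. Their poses are not given: they have to be found in the camera images.
- bottle_mid (a point): Centre (51 mm above its underside) of the amber dropper bottle with black cap that stands alone left of the vise (those in the wooden rack at the right are not meant). 102 mm tall, about 62 g; glass body 38.4 mm in diameter up to 67 mm height, cap above it 20 mm across. z is its axis. Grip the upper body about 60 mm above its underside, above the nest's walls, or the cap.
- bottle: The same dropper bottle; origin at the centre of its underside, z up its axis.
- nest (a point): Where the centre of the bottle's underside stands when seated against both faces of the vise's V nest, on the base plate, 8 mm above the bench. y runs along the rail from the jaw to the V: the jaw closes along +y; x across, z up. The V faces stand upright at 45 degrees to y, 38 mm tall, and open towards -y, mouth 56 mm wide. A bottle set down up to 10 mm short is pushed home by the pad.
- vise: Bottle vise, fixed: dark base plate 90 x 258 x 8 mm, origin under its middle, axes as nest, which lies at y = +84 mm. A jaw slides on a square steel tube with a parking slot and three round 10 mm holes, hidden under the jaw. Set screws clamp the tube in two blocks, up to 7 mm either way along y, differently each time: slot and holes shift with it, so find the hole by feel.
- knob (a point): Centre of the plunger's round black knob on top of the jaw: 26 mm in diameter, 22 mm tall, 77.5 mm above the bench with the pin home. Below it an 18 to 22 mm barrel stands on a bar whose top is 32 mm under this point. It moves up with the pin and along y with the jaw, axes as nest. Pinch it from above, across the rail; locked on this bottle it is about 100 mm from the bottle's axis.
- tab (a point): Upright black hand tab on the jaw's tail, 31 mm behind the knob's axis: 20 mm wide across the rail, 10 mm thick along it, rounded, top 78 mm above the bench. The point is on its mid-line, 68 mm above the bench, where it can be pinched across the rail to push or pull the jaw while the plunger is left free to drop; keep fingertips above 46 mm, the top of the jaw's bar. Axes as nest.
- pin: The plunger's pin, white plastic, 8 mm thick, hidden in the jaw under the knob; origin at the centre of its flat tip, 23 mm above the bench (7 mm below the tube's top) when home. Being plastic, it must not be forced sideways against the edge of a hole with more than 20 N.
- plunger (a joint): Height of the spring pin in m: 0 = fully home in a hole or slot, 0.007 = tip riding on top of the tube, 0.013 = pulled up to its stop. The spring pushes it down with 4.5 N at 0, 7.7 N at 0.007, 10.4 N at 0.013. The pin is 8 mm thick with a flat tip: it enters a hole only within 1 mm of its centre, and leaves a hole or slot only when pulled above 0.007.
- jaw (a joint): Place of the jaw along the rail in m, grows towards the nest, 0 to 0.087. Starts at 0.008 to 0.016, pin home in the parking slot. Holes, each known to 7 mm only (see vise): 0.037 (wide bottles; pad does not reach this one), 0.063 (this bottle), 0.083 (thin vials; would crush this bottle). Slides with 4 N of friction, 2 N more with the pin riding on the tube; stays put when let go with the pin down.
- pad (a joint): How far the jaw's sprung pad is pushed back, in m: 0 = free, 0.0175 = bottomed, when all further push goes into the glass. Its spring gives 0.9 N at 0 and 0.3 N more per mm. With the bottle seated and the pin in the right hole it reads 0.001 to 0.017, nominally 0.009.
- pad_face: Rubber face of the sprung pad at the jaw's front, 42 x 20 mm, 34 to 54 mm above the bench. Origin at its centre, 1.5 mm behind its front surface, which is 89.8 mm ahead of the knob's axis when the pad is free. Axes as nest.
- atomiser: Bystander: slim glass atomiser with a gold cap, 18 mm across, 80 mm tall, standing to the right of the vise; origin under its centre.
- crimp_tin: Bystander: flat round tin, 59 mm across, 26 mm tall, right of the vise; origin under its centre.
- label_roll: Bystander: roll of blank labels lying flat, 64 mm across, 26 mm tall, left of the vise, behind the bottle; origin under its centre.
Not all that is in view belongs to the job. What is shaped like the bottle but blue or green is not meant.

How it is judged:
By the outcome, as a careful person would: the job done as asked, in the order asked, and still so for the second after the job is handed in, with the robot touching nothing.
It also fails if it takes over 70 s, if anything falls off the work surface, if the arm or the gripper's body presses on something with over 40 N, if the wrist force passes 120 N, or if a joint passes its speed limit or range.

## Working session

There is one attempt and no reset: what is moved stays moved. The work goes in short steps, Python scripts to look and compute and a tool call to move; the robot and the scene stay as the last step left them, time stands still between calls to the robot, and variables do not carry over. Pictures are saved under pics/ and viewed, at most 10 in all, crops included, and the job is handed in when it is done.

Besides the shell and the picture viewer there is one more tool, called after "Request:" by a JSON object that holds its "op" and its "data", one argument or row to a line. carry_out: Moves the arm, as the interface text tells. Shift numbers are shares of 0.4 m and turn numbers shares of 30 degrees, none past 1 either way. Its arguments: {"type":"object","properties":{"moves":{"type":"array"},"hand":{"type":"number"}},"required":["moves"]}

```bash
mkdir -p pics; cat > h.py <<'E'
import numpy as np, cv2
from cell import state, read_camera, job_done
def ray(c,u,v):
    K=c["K"];d=np.array([(u-K[0][2])/K[0][0],(v-K[1][2])/K[1][1]]);s=d.copy()
    for _ in range(20): s=d/(1+c["k1"]*(s@s))
    R=np.array(c["R"]);t=np.array(c["t"]);return -R.T@t, R.T@np.array([s[0],s[1],1])
def onz(c,u,v,z):
    o,d=ray(c,u,v);return o+d*(z-o[2])/d[2]
def proj(c,X):
    p=np.array(c["R"])@np.array(X,float)+np.array(c["t"]);s=p[:2]/p[2];s=s*(1+c["k1"]*(s@s));K=np.array(c["K"]);return K[0,0]*s[0]+K[0,2],K[1,1]*s[1]+K[1,2]
def cross(rs):
    A=0;b=0
    for o,d in rs:
        d=d/np.linalg.norm(d);P=np.eye(3)-np.outer(d,d);A=A+P;b=b+P@o
    return np.linalg.solve(A,b)
def save(c,n,crop=None,f=1):
    i=c["color"][:,:,::-1]
    if crop: i=i[crop[1]:crop[3],crop[0]:crop[2]]
    cv2.imwrite("pics/"+n,cv2.resize(i,None,fx=f,fy=f,interpolation=cv2.INTER_CUBIC))
E
python3 - <<'E'
from h import *
import pickle
for n in("side","top"):
    c=read_camera(n);pickle.dump(c,open(n+".pkl","wb"));save(c,n+"0.png",f=1.25);print(n,-np.array(c["R"]).T@c["t"],c["k1"])
s=state();print(s)
E
```

```text
side [  488.06453738 -1026.73732331   538.48315032] -0.048522191974475
top [ 370.85241042   -6.81707799 1026.40706193] 0.022763085347722985
{'t': 0.1, 'joints': array([ 1.08840801e+00,  4.91527738e-01,  1.55939553e+00,  3.19696492e-05,
        1.09169632e+00, -1.05566300e-01]), 'qvel': array([-0.00038611, -0.00135907,  0.00110382,  0.00057295, -0.00025849,
       -0.0006832 ]), 'tau': array([ 3.55382959e-03, -6.13627410e+01, -2.58606684e+01,  6.94008940e-02,
        4.69678058e-02, -5.06131892e-05]), 'eef_pos': array([229.83089726, 580.97575815, 214.10008488]), 'tcp_rot': array([-3.14057442e+00, -1.36405708e-04,  2.76475581e+00]), 'ft_force': array([-0.15409565,  0.30365986, -0.19734706]), 'moment': array([-0.01087718,  0.02839541, -0.00722131]), 'grip_force': 0.0, 'opening': 1.0017008864150458}
```

View pics/top0.png

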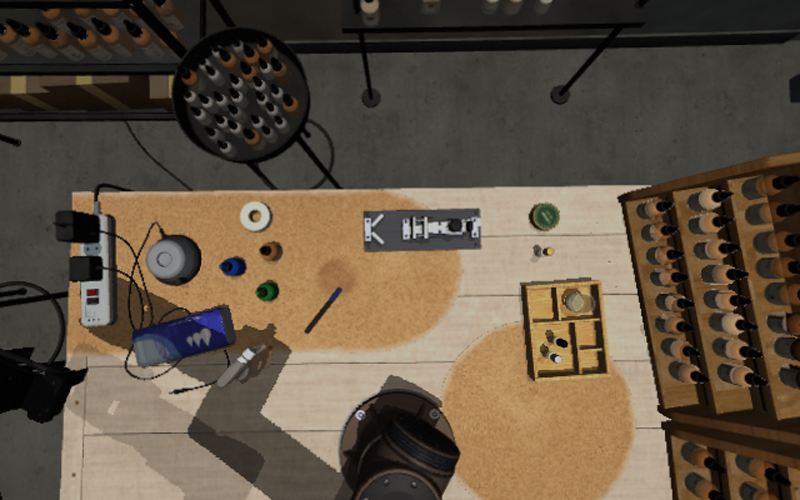

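View pics/side0.png

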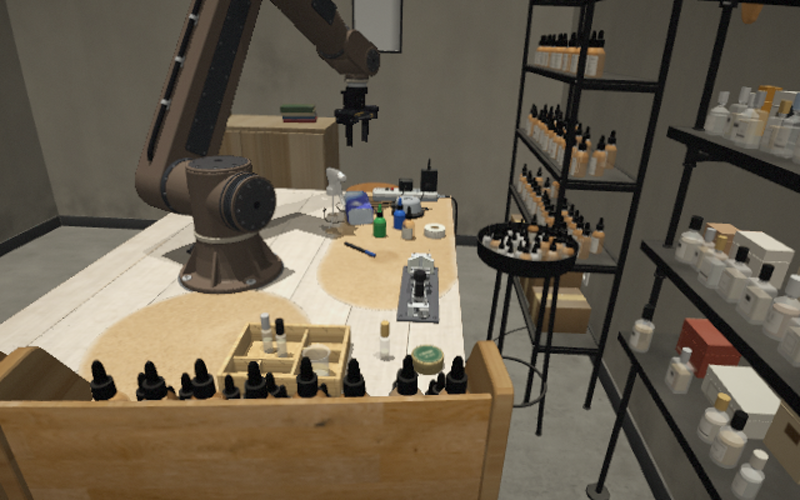

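Candidates in the top picture (800-wide pixels) are amber at (270,251), blue at (232,267) and green at (267,291), plus the rack bottles at the right. I choose the amber one. The vise is at (422,230), with the V at its left end and the knob at about (455,226). I'll check the choice in a close crop.

```bash
python3 - <<'E'
from h import *
import pickle
T=pickle.load(open("top.pkl","rb"));S=pickle.load(open("side.pkl","rb"))
a=cv2.resize(T["color"][155:245,165:395],(800,313),interpolation=cv2.INTER_CUBIC)
b=cv2.resize(S["color"][160:265,290:370],(213,280),interpolation=cv2.INTER_CUBIC)
o=np.zeros((600,800,3),np.uint8);o[:313]=a;o[315:595,:213]=b
b=cv2.resize(S["color"][195:265,310:360],(200,280),interpolation=cv2.INTER_CUBIC);o[315:595,300:500]=b
cv2.imwrite("pics/crop1.png",o[:,:,::-1])
# vise plate: dark mask in top
h=cv2.cvtColor(T["color"],cv2.COLOR_RGB2HSV)
g=T["color"][160:205,280:395].max(2)<95
n,l,st,ce=cv2.connectedComponentsWithStats(cv2.morphologyEx(g.astype(np.uint8),cv2.MORPH_CLOSE,np.ones((9,9))))
k=1+st[1:,4].argmax();m=(l==k).astype(np.uint8)
cn=max(cv2.findContours(m,0,2)[0],key=cv2.contourArea)
r=cv2.boxPoints(cv2.minAreaRect(cn))+[280,160];print(r)
P=np.array([onz(T,u,v,8) for u,v in r]);print(P.round(1),P.mean(0))
for i in range(4): print(np.linalg.norm(P[i]-P[i-1]),P[i]-P[i-1])
# amber
sub=h[185:212,200:230];rgb=T["color"][185:212,200:230]
for s in (16,17): pass
print(proj(T,[0,0,0]))
for u,v in[(216,201),(216,196)]:print(onz(T,u,v,67),onz(T,u,v,100))
E
```

```text
[[290.0014801  169.03840256]
 [382.36485291 165.48596573]
 [383.74151611 201.27917862]
 [291.37814331 204.83161545]]
[[ 517.8   70.2    8. ]
 [ 524.3 -185.7    8. ]
 [ 425.1 -187.1    8. ]
 [ 418.5   67.2    8. ]] [471.43351505 -58.85742814   8.        ]
99.40193525244399 [99.35576637  3.0292609   0.        ]
255.93866025813563 [   6.47824942 -255.85665928    0.        ]
99.24968258667025 [-99.23969112  -1.40826125   0.        ]
254.32116652446825 [ -6.59432466 254.23565962   0.        ]
(np.float64(317.67658224891954), np.float64(360.20445619931576))
[428.17570777 258.44936684  67.        ] [426.20400161 249.32519731 100.        ]
[441.18982923 258.52398272  67.        ] [438.77048617 249.39724669 100.        ]
```

View pics/crop1.png

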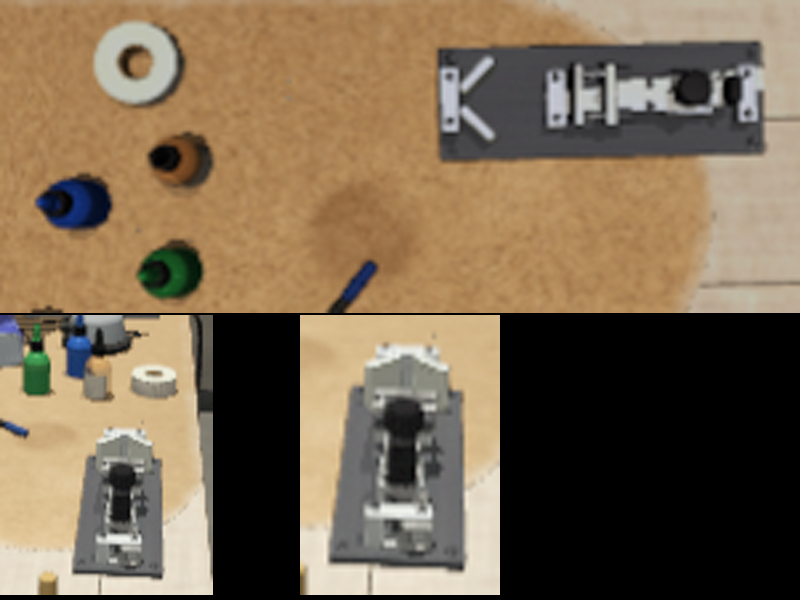

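The crop shows the amber bottle at top pixel (217,201), with its cap at (212,200). It stands alone and is neither blue nor green, so the choice holds. The V is at (300,184), the knob at (364,180) and the tab at (376,181).

```bash
python3 - <<'E'
from h import *
import pickle
T=pickle.load(open("top.pkl","rb"));S=pickle.load(open("side.pkl","rb"))
P=np.array([onz(T,u,v,8) for u,v in[(291.5,168.8),(384.1,167.1),(385,199),(291.5,201)]]);print(P.round(1),P.mean(0))
ax=(P[0]+P[3]-P[1]-P[2])/2;print(np.linalg.norm(ax),np.degrees(np.arctan2(ax[1],ax[0])),np.linalg.norm(P[0]-P[3]))
print("cap",onz(T,211.6,200.1,100),"knob",onz(T,364.1,180,88),"tab",onz(T,375.7,181,78))
# side image of bottle: cap tip crop (97,345)/2.667+ (290,160)
print("cap2",cross([ray(T,211.6,200.1),ray(S,290+97/2.667,160+(345-315)/2.667)]))
print("knob2",cross([ray(T,364.1,180),ray(S,310+404/4-75,195+(415-315)/4)]))
c=read_camera("wrist");save(c,"w0.png");R=np.array(c["R"]);print(-R.T@c["t"],R.round(3),c["K"])
E
```

```text
[[ 518.5   66.     8. ]
 [ 519.8 -190.4    8. ]
 [ 431.3 -190.7    8. ]
 [ 429.1   66.7    8. ]] [474.64534017 -62.07426806   8.        ]
256.9074907596594 90.39743698726457 89.40416214678253
cap [428.60481172 260.35018489 100.        ] knob [ 475.68532525 -124.36554973   88.        ] tab [ 473.82183321 -155.33941468   78.        ]
cap2 [428.7112388  266.45012961  78.41530192]
knob2 [ 476.2257799  -125.29668611   80.68250827]
[157.64675529 610.40132491 384.34694899] [[ 0.369  0.929 -0.   ]
 [ 0.894 -0.355  0.274]
 [ 0.255 -0.101 -0.962]] [[288.19054273   0.         320.26735572]
 [  0.         288.19054273 202.46149931]
 [  0.           0.           1.        ]]
```

Request:
{"op": "carry_out", "data": {
  "moves": [
    {"slide": [-0.076, -0.0565, 0], "spin": 0},
    {"slide": [-0.076, -0.0565, 0], "spin": 0},
    {"slide": [-0.076, -0.0565, 0], "spin": 0},
    {"slide": [-0.076, -0.0565, 0], "spin": 0},
    {"slide": [-0.076, -0.0565, 0], "spin": 0},
    {"slide": [-0.076, -0.0565, 0], "spin": 0},
    {"slide": [-0.076, -0.0565, 0], "spin": 0},
    {"slide": [-0.076, -0.0565, 0], "spin": 0},
    {"slide": [-0.076, -0.0565, 0], "spin": 0},
    {"slide": [-0.076, -0.0565, 0], "spin": 0},
    {"slide": [0, 0, 0], "spin": 0}
  ],
  "hand": 0.3
}}

```text
t: 1.07
eef_pos: [432.1, 254.9, 214.6]
tcp_rot: [-3.141, 0.001, 2.761]
ft_force: [0.1, 0.5, -0.5]
opening: 0.701
grip_force: 0.0
```

Request:
{"op": "carry_out", "data": {
  "moves": [
    {"slide": [0, 0, 0], "spin": 0.228},
    {"slide": [0, 0, 0], "spin": 0.228},
    {"slide": [0, 0, 0], "spin": 0.228},
    {"slide": [0, 0, 0], "spin": 0.228},
    {"slide": [0, 0, 0], "spin": 0.228},
    {"slide": [0, 0, 0], "spin": 0.228},
    {"slide": [0, 0, 0], "spin": 0.228},
    {"slide": [0, 0, 0], "spin": 0.228},
    {"slide": [0, 0, 0], "spin": 0.228},
    {"slide": [0, 0, 0], "spin": 0.228},
    {"slide": [0, 0, 0], "spin": 0}
  ]
}}

```text
t: 1.98
eef_pos: [429.3, 259.3, 214.5]
tcp_rot: [-3.141, 0.0, 1.566]
ft_force: [-0.2, -0.1, -0.0]
opening: 0.704
grip_force: 0.0
```

```bash
python3 - <<'E'
from h import *
import pickle
c=read_camera("wrist");pickle.dump(c,open("w1.pkl","wb"));save(c,"w1.png",f=1.25);s=state();print(s["eef_pos"],s["tcp_rot"],s["opening"])
E
```

```text
[429.29641813 259.31370595 214.53460152] [-3.14133990e+00  2.39072252e-05  1.57314577e+00] 0.7034809733036785
```

View pics/w1.png

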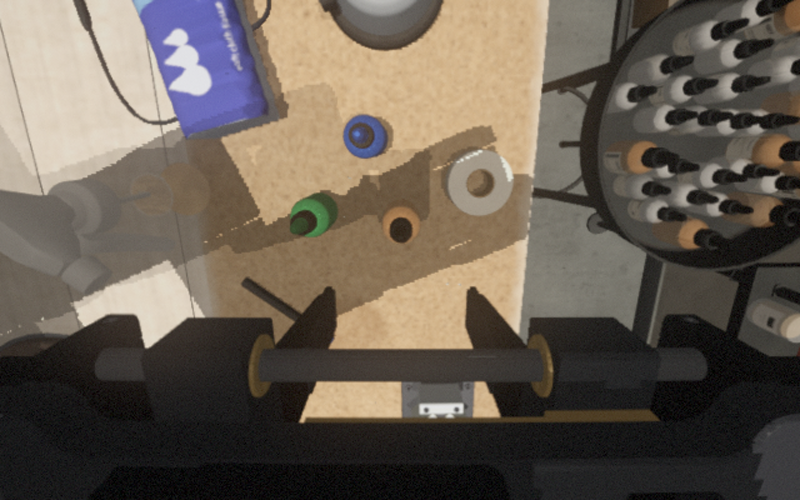

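The wrist view shows the amber bottle's body centred at about (402,222) and its cap at (401,230). The green bottle is 90 px to the left, and the label roll is to the right.

```bash
python3 - <<'E'
from h import *
import pickle
c=pickle.load(open("w1.pkl","rb"));T=pickle.load(open("top.pkl","rb"))
im=c["color"];h=cv2.cvtColor(im,cv2.COLOR_RGB2HSV)
sub=im[155:205,300:345]
blk=np.zeros(im.shape[:2],np.uint8);blk[160:205,300:345]=(sub.max(2)[5:]<55)
n,l,st,ce=cv2.connectedComponentsWithStats(blk);k=1+st[1:,4].argmax();print("cap",st[k],ce[k]);u,v=ce[k]
for z in(85,102):print(onz(c,u,v,z))
print("tri",cross([ray(c,u,v),ray(T,211.6,200.1)]))
print("body",[onz(c,402/1.25,222/1.25,z).round(1) for z in(30,67)],"green",onz(c,315/1.25,216/1.25,67),"roll",onz(c,480/1.25,182/1.25,26))
m=(h[...,0]>5)&(h[...,0]<18)&(h[...,1]>135);m[:160]=0;m[205:]=0;m[:,:300]=0;m[:,345:]=0
ys,xs=np.nonzero(m);print(len(xs),xs.min(),xs.max(),ys.min(),ys.max())
print(proj(c,[429.3,259.3,0]))
E
```

```text
cap [313 175  15  18 144] [319.81944444 183.08333333]
[428.57692294 273.6524953   85.        ]
[428.63800152 277.2844057  102.        ]
tri [429.56672016 269.80564218  67.66645165]
body [array([430.7, 268.9,  30. ]), array([430.5, 276.1,  67. ])] green [352.94573293 281.99665331  67.        ] roll [507.44517044 307.54368858  26.        ]
13 312 329 170 187
(np.float64(320.5577871920102), np.float64(180.33289888317066))
```

```bash
python3 - <<'E'
from h import *
import pickle
c=pickle.load(open("w1.pkl","rb"));T=pickle.load(open("top.pkl","rb"))
a=np.linspace(0,6.28,40)
for y in(258,262,266,270):
  for n,C in(("w",c),("t",T)):
    o=[]
    for z,r in((0,19.2),(60,19.2),(80,10),(100,5)):
        p=np.array([proj(C,[430+r*np.cos(t),y+r*np.sin(t),z]) for t in a]);o+=[p.min(0).round(1),p.max(0).round(1)]
    print(y,n,*o)
save(c,"w1c.png",(295,150,350,210),7)
i=np.hstack([cv2.resize(c["color"][150:210,290:350],(420,420),interpolation=1),cv2.resize(T["color"][185:215,200:230],(380,420)if 0 else (380,420),interpolation=1)])
cv2.imwrite("pics/cc.png",i[:,:,::-1])
E
```

```text
258 w [307.  167.2] [335.2 194.9] [304.7 175.5] [337.7 207.6] [312.1 187.2] [330.4 204.9] [316.4 196.4] [326.1 205.8]
258 t [215.9 194.8] [229.8 208.6] [209.6 193.1] [224.3 207.8] [210.9 196.1] [218.7 203.9] [210.5 197.5] [214.5 201.5]
262 w [306.9 164.3] [335.2 192.1] [304.6 172. ] [337.8 204.4] [312.  183.6] [330.4 201.4] [316.4 192.6] [326.1 202. ]
262 t [214.5 194.8] [228.3 208.6] [208.  193.2] [222.7 207.8] [209.3 196.1] [217.1 203.9] [208.9 197.6] [212.9 201.5]
266 w [306.9 161.3] [335.2 189.3] [304.5 168.5] [337.8 201.1] [312. 180.] [330.4 197.9] [316.3 188.7] [326.1 198.3]
266 t [213.  194.8] [226.9 208.6] [206.5 193.2] [221.2 207.8] [207.7 196.1] [215.6 203.9] [207.3 197.6] [211.3 201.6]
270 w [306.8 158.3] [335.3 186.4] [304.4 165. ] [337.9 197.8] [311.9 176.3] [330.4 194.4] [316.3 184.9] [326.1 194.5]
270 t [211.6 194.9] [225.4 208.6] [205.  193.2] [219.7 207.8] [206.2 196.2] [214. 204.] [205.7 197.6] [209.7 201.6]
```

View pics/cc.png

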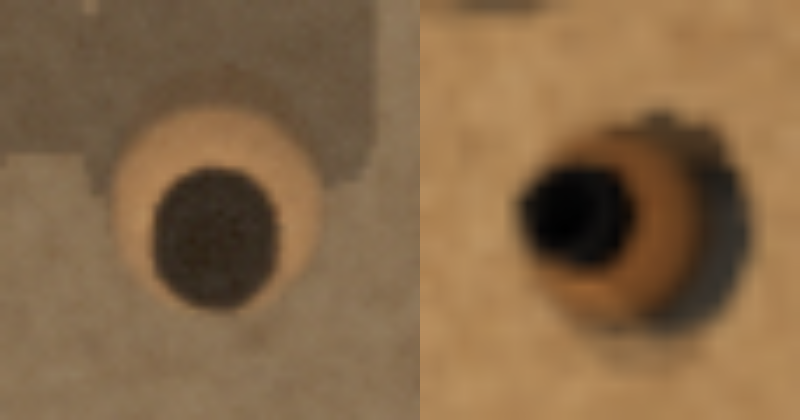

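Request:
{"op": "carry_out", "data": {
  "moves": [
    {"slide": [0.019, 0, 0], "spin": 0},
    {"slide": [0, 0, 0.07], "spin": 0},
    {"slide": [0, 0, 0.08], "spin": 0},
    {"slide": [0, 0, 0.08], "spin": 0},
    {"slide": [0, 0, 0.08], "spin": 0},
    {"slide": [0, 0, 0.07], "spin": 0},
    {"slide": [0, 0, 0.051], "spin": 0},
    {"slide": [0, 0, 0], "spin": 0},
    {"slide": [0, 0, 0], "spin": 0}
  ]
}}

```text
t: 2.78
eef_pos: [429.2, 267.1, 41.8]
tcp_rot: [-3.14, 0.001, 1.573]
ft_force: [0.3, 0.0, 0.4]
opening: 0.702
grip_force: 0.0
```

Request:
{"op": "carry_out", "data": {
  "moves": [
    {"slide": [0, 0, 0], "spin": 0},
    {"slide": [0, 0, 0], "spin": 0},
    {"slide": [0, 0, 0], "spin": 0},
    {"slide": [0, 0, 0], "spin": 0},
    {"slide": [0, 0, 0], "spin": 0},
    {"slide": [0, 0, 0], "spin": 0},
    {"slide": [0, 0, 0], "spin": 0},
    {"slide": [0, 0, 0], "spin": 0}
  ],
  "hand": 1
}}

```text
t: 3.45
eef_pos: [429.7, 266.9, 42.9]
tcp_rot: [3.141, -0.001, 1.571]
ft_force: [-0.7, 0.1, 6.9]
opening: 0.396
grip_force: 30.0
```

Request:
{"op": "carry_out", "data": {
  "moves": [
    {"slide": [0, 0, -0.02], "spin": 0},
    {"slide": [0, 0, -0.04], "spin": 0},
    {"slide": [0, 0, -0.08], "spin": 0},
    {"slide": [0, 0, -0.08], "spin": 0},
    {"slide": [0, 0, -0.04], "spin": 0},
    {"slide": [0, 0, 0], "spin": 0},
    {"slide": [0, 0, 0], "spin": 0}
  ]
}}

```text
t: 4.03
eef_pos: [429.5, 266.8, 147.0]
tcp_rot: [3.14, -0.001, 1.571]
ft_force: [-0.1, 0.8, -1.3]
opening: 0.402
grip_force: 30.0
```

```bash
python3 - <<'E'
from h import *
import pickle
T=pickle.load(open("top.pkl","rb"))
print(onz(T,306.5,182.9,46),onz(T,306.5,171.7,46),onz(T,306.5,193.8,46))
s=state();print(s["eef_pos"],s["ft_force"],s["opening"])
c=read_camera("top");w=read_camera("wrist")
i=np.hstack([cv2.resize(c["color"][180:220,180:240],(400,267),interpolation=2),cv2.resize(w["color"][120:320,200:440],(400,333),interpolation=2)[:267]])
i=np.vstack([i,cv2.resize(c["color"][160:207,285:390],(800,333),interpolation=2)])
cv2.imwrite("pics/g.png",i[:,:,::-1])
E
```

```text
[474.62756456  23.67072658  46.        ] [504.63676667  23.35179177  46.        ] [445.53382372  23.97890998  46.        ]
[429.53379113 266.815551   146.97861564] [-0.05151085  0.80966815 -1.25911238] 0.40246563090134196
```

View pics/g.png

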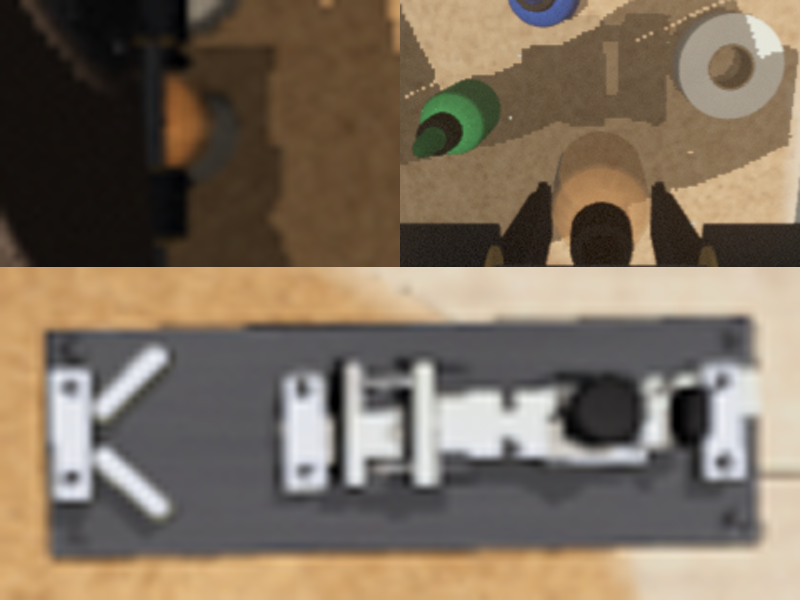

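Request:
{"op": "carry_out", "data": {
  "moves": [
    {"slide": [-0.03, 0.005, 0], "spin": 0},
    {"slide": [-0.07, 0.0125, 0], "spin": 0},
    {"slide": [-0.08, 0.015, 0], "spin": 0},
    {"slide": [-0.08, 0.015, 0], "spin": 0},
    {"slide": [-0.08, 0.015, 0], "spin": 0},
    {"slide": [-0.08, 0.015, 0], "spin": 0},
    {"slide": [-0.08, 0.015, 0], "spin": 0},
    {"slide": [-0.07, 0.0125, 0], "spin": 0},
    {"slide": [-0.04, 0.0075, 0], "spin": 0},
    {"slide": [-0.015, 0, 0], "spin": 0},
    {"slide": [0, 0, 0], "spin": 0},
    {"slide": [0, 0, 0], "spin": 0}
  ]
}}

```text
t: 5.13
eef_pos: [474.0, 16.9, 145.7]
tcp_rot: [-3.14, -0.0, 1.57]
ft_force: [0.8, 0.5, -0.6]
opening: 0.401
grip_force: 30.0
```

Request:
{"op": "carry_out", "data": {
  "moves": [
    {"slide": [0, 0, 0.04], "spin": 0},
    {"slide": [0, 0, 0.06], "spin": 0},
    {"slide": [0, 0, 0.06], "spin": 0},
    {"slide": [0, 0, 0.035], "spin": 0},
    {"slide": [0, 0, 0.02], "spin": 0},
    {"slide": [0, 0, 0], "spin": 0},
    {"slide": [0, 0, 0], "spin": 0}
  ]
}}

```text
t: 5.72
eef_pos: [474.5, 17.5, 60.3]
tcp_rot: [-3.141, -0.0, 1.572]
ft_force: [0.4, -0.6, -0.6]
opening: 0.398
grip_force: 30.0
```

Request:
{"op": "carry_out", "data": {
  "moves": [
    {"slide": [0, 0, 0.01], "spin": 0},
    {"slide": [0, 0, 0.008], "spin": 0},
    {"slide": [0, 0, 0], "spin": 0},
    {"slide": [0, 0, 0], "spin": 0}
  ]
}}

```text
t: 6.05
eef_pos: [474.6, 16.8, 53.3]
tcp_rot: [3.141, -0.0, 1.571]
ft_force: [-0.2, -0.4, -1.0]
opening: 0.397
grip_force: 30.0
```

Request:
{"op": "carry_out", "data": {
  "moves": [
    {"slide": [0, 0, 0.0025], "spin": 0},
    {"slide": [0, 0, 0.0025], "spin": 0},
    {"slide": [0, 0, 0], "spin": 0},
    {"slide": [0, 0, 0], "spin": 0}
  ]
}}

```text
t: 6.38
eef_pos: [474.5, 16.8, 51.0]
tcp_rot: [3.142, -0.0, 1.571]
ft_force: [-1.0, 0.3, -0.6]
opening: 0.402
grip_force: 30.0
```

Nearly at contact; half a millimetre steps from here.

Request:
{"op": "carry_out", "data": {
  "moves": [
    {"slide": [0, 0, 0.0015], "spin": 0},
    {"slide": [0, 0, 0], "spin": 0},
    {"slide": [0, 0, 0.001], "spin": 0},
    {"slide": [0, 0, 0], "spin": 0}
  ]
}}

```text
t: 6.72
eef_pos: [474.5, 16.8, 50.8]
tcp_rot: [3.141, 0.0, 1.571]
ft_force: [-3.7, -0.8, 14.5]
opening: 0.398
grip_force: 30.0
```

```bash
python3 - <<'E'
from h import *
c=read_camera("side")
for _ in range(5):
    s=state();print(s["eef_pos"],s["ft_force"])
    read_camera("side")
i=cv2.resize(c["color"][165:265,290:390],(600,600),interpolation=2);cv2.imwrite("pics/n.png",i[:,:,::-1])
E
```

```text
[474.5532305   16.77563966  50.81727821] [-3.80854448 -0.99458019 13.95504385]
[474.5246512   16.77409236  50.8247522 ] [-4.46292555 -1.28598407 13.77175154]
[474.55701446  16.76820479  50.84718953] [-2.34460454 -0.51969919 14.39699855]
[474.52646973  16.7894015   50.82056366] [-2.78012051 -0.09916987 14.21119139]
[474.54969504  16.77222208  50.81499462] [-2.55686587 -0.55062441 14.09484621]
```

View pics/n.png

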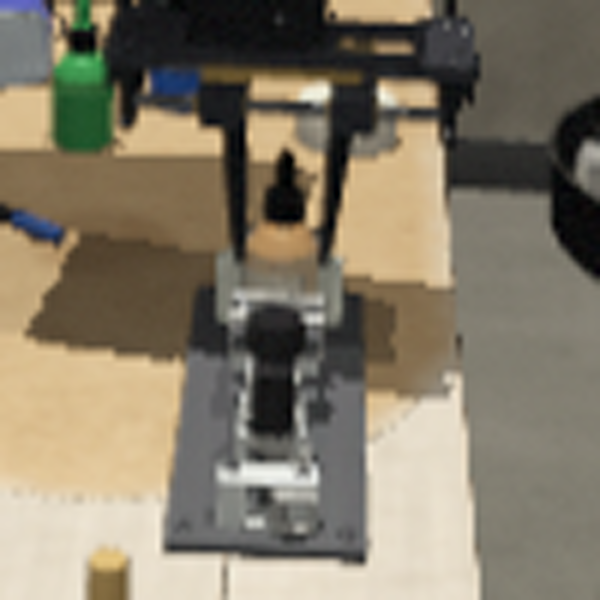

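The bottle (cap at (287,205)) stands upright between the V walls on the plate. The height matches the plate and the contact force is 14 N. I'll ease off and release.

Request:
{"op": "carry_out", "data": {
  "moves": [
    {"slide": [0, 0, -0.002], "spin": 0},
    {"slide": [0, 0, 0], "spin": 0},
    {"slide": [0, 0, 0], "spin": 0}
  ]
}}

```text
t: 7.27
eef_pos: [474.6, 16.8, 50.9]
tcp_rot: [3.141, -0.0, 1.571]
ft_force: [-0.5, -0.6, 4.0]
opening: 0.401
grip_force: 30.0
```

Request:
{"op": "carry_out", "data": {
  "moves": [
    {"slide": [0, 0, 0], "spin": 0},
    {"slide": [0, 0, 0], "spin": 0},
    {"slide": [0, 0, 0], "spin": 0},
    {"slide": [0, 0, 0], "spin": 0},
    {"slide": [0, 0, 0], "spin": 0},
    {"slide": [0, 0, 0], "spin": 0}
  ],
  "hand": 0.3
}}

```text
t: 7.77
eef_pos: [474.5, 16.8, 50.8]
tcp_rot: [-3.142, -0.0, 1.571]
ft_force: [0.7, -0.2, -0.4]
opening: 0.698
grip_force: 0.0
```

Request:
{"op": "carry_out", "data": {
  "moves": [
    {"slide": [0, 0, -0.03], "spin": 0},
    {"slide": [0, 0, -0.06], "spin": 0},
    {"slide": [0, 0, -0.09], "spin": 0},
    {"slide": [0, 0, -0.09], "spin": 0},
    {"slide": [0, 0, -0.06], "spin": 0},
    {"slide": [0, 0, 0], "spin": 0},
    {"slide": [0, 0, 0], "spin": 0}
  ]
}}

```text
t: 8.35
eef_pos: [474.8, 16.8, 183.7]
tcp_rot: [3.139, 0.0, 1.571]
ft_force: [0.3, -0.4, -0.5]
opening: 0.7
grip_force: 0.0
```

```bash
python3 - <<'E'
from h import *
import pickle
w=read_camera("wrist");c=read_camera("side");pickle.dump((w,c),open("n2.pkl","wb"))
i=np.hstack([cv2.resize(c["color"][185:265,310:370],(300,400),interpolation=2),cv2.resize(w["color"][130:290,220:420],(500,400),interpolation=2)])
cv2.imwrite("pics/n2.png",i[:,:,::-1])
s=state();print(s["eef_pos"],s["tcp_rot"],s["opening"],s["ft_force"])
E
```

```text
[474.00107847  16.81661067 181.93094128] [-3.14033213e+00 -1.73157017e-04  1.57098644e+00] 0.6996090092123004 [-0.06384843  0.65622337 -0.17165732]
```

View pics/n2.png

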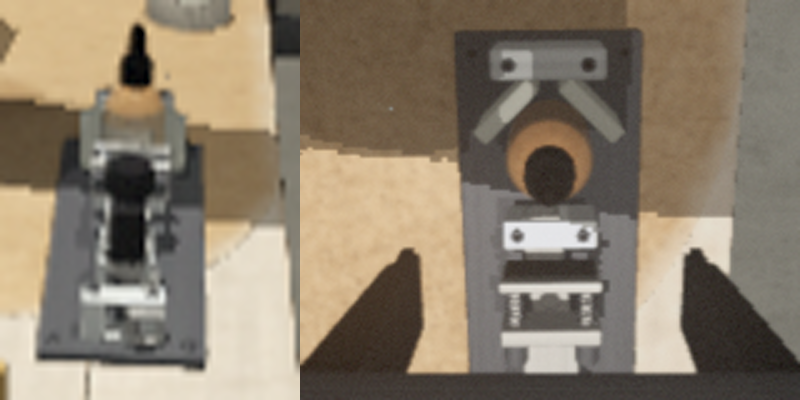

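The side crop shows the bottle upright and free in the V (body at (135,105) in the left panel). The wrist panel shows it just short of the V faces at (548,155), which the pad will push home. Next is the knob.

Request:
{"op": "carry_out", "data": {
  "moves": [
    {"slide": [-0.04, 0.002, 0], "spin": 0},
    {"slide": [-0.08, 0, 0], "spin": 0},
    {"slide": [-0.09, 0, 0], "spin": 0},
    {"slide": [-0.08, 0, 0], "spin": 0},
    {"slide": [-0.063, 0, 0], "spin": 0},
    {"slide": [0, 0, 0.06], "spin": 0},
    {"slide": [0, 0, 0.08], "spin": 0},
    {"slide": [0, 0, 0.08], "spin": 0},
    {"slide": [0, 0, 0.06], "spin": 0},
    {"slide": [0, 0, 0.025], "spin": 0},
    {"slide": [0, 0, 0], "spin": 0},
    {"slide": [0, 0, 0], "spin": 0}
  ]
}}

```text
t: 9.45
eef_pos: [475.2, -124.3, 60.5]
tcp_rot: [-3.14, -0.001, 1.571]
ft_force: [0.0, 0.6, 0.1]
opening: 0.703
grip_force: 0.0
```

```bash
python3 - <<'E'
from h import *
w=read_camera("top");c=read_camera("side")
i=np.hstack([cv2.resize(c["color"][175:265,300:390],(400,400),interpolation=2),cv2.resize(w["color"][150:220,330:400],(400,400),interpolation=2)])
cv2.imwrite("pics/k.png",i[:,:,::-1])
s=state();print(s["eef_pos"],s["opening"],s["ft_force"])
E
```

```text
[ 475.87134079 -124.54152696   61.74857515] 0.7013528412501793 [-0.04581596 -0.18551684  0.15203951]
```

View pics/k.png

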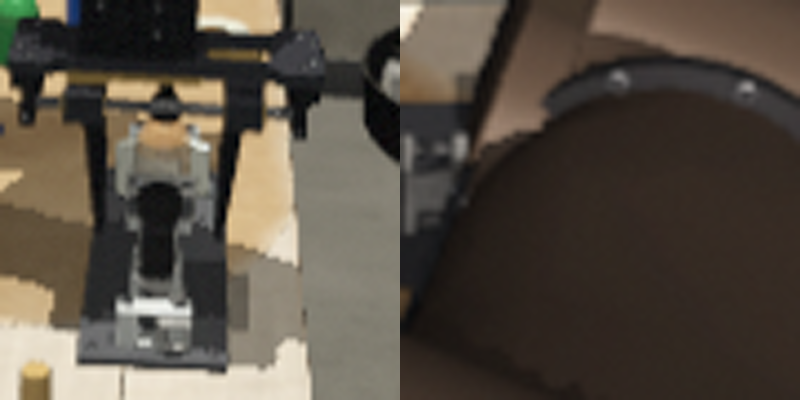

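The fingers straddle the knob (at (160,205), fingers at about 105 and 225). Close on it.

Request:
{"op": "carry_out", "data": {
  "moves": [
    {"slide": [0, 0, 0], "spin": 0},
    {"slide": [0, 0, 0], "spin": 0},
    {"slide": [0, 0, 0], "spin": 0},
    {"slide": [0, 0, 0], "spin": 0},
    {"slide": [0, 0, 0], "spin": 0},
    {"slide": [0, 0, 0], "spin": 0},
    {"slide": [0, 0, 0], "spin": 0},
    {"slide": [0, 0, 0], "spin": 0},
    {"slide": [0, 0, 0], "spin": 0}
  ],
  "hand": 1
}}

```text
t: 10.3
eef_pos: [475.4, -124.4, 60.9]
tcp_rot: [3.141, -0.0, 1.571]
ft_force: [0.4, 0.2, 1.7]
opening: 0.265
grip_force: 30.0
```

Request:
{"op": "carry_out", "data": {
  "moves": [
    {"slide": [0, 0, -0.006], "spin": 0},
    {"slide": [0, 0, -0.006], "spin": 0},
    {"slide": [0, 0, -0.006], "spin": 0},
    {"slide": [0, 0, -0.006], "spin": 0},
    {"slide": [0, 0, 0], "spin": 0},
    {"slide": [0, 0, 0], "spin": 0},
    {"slide": [0, 0, 0], "spin": 0}
  ]
}}

```text
t: 10.88
eef_pos: [475.3, -124.4, 70.3]
tcp_rot: [3.142, -0.0, 1.571]
ft_force: [2.7, 0.4, -10.0]
opening: 0.266
grip_force: 30.0
```

Request:
{"op": "carry_out", "data": {
  "moves": [
    {"slide": [0, 0, -0.0025], "spin": 0},
    {"slide": [0.003, 0, 0], "spin": 0},
    {"slide": [0.006, 0, 0], "spin": 0},
    {"slide": [0.008, 0, 0], "spin": 0},
    {"slide": [0.008, 0, 0], "spin": 0},
    {"slide": [0.008, 0, 0], "spin": 0},
    {"slide": [0.008, 0, 0], "spin": 0},
    {"slide": [0.008, 0, 0], "spin": 0},
    {"slide": [0.006, 0, 0], "spin": 0},
    {"slide": [0.003, 0, 0], "spin": 0},
    {"slide": [0, 0, 0], "spin": 0},
    {"slide": [0, 0, 0], "spin": 0}
  ]
}}

```text
t: 11.88
eef_pos: [475.2, -100.8, 71.4]
tcp_rot: [-3.141, -0.001, 1.571]
ft_force: [1.6, 0.3, -9.7]
opening: 0.267
grip_force: 30.0
```

Request:
{"op": "carry_out", "data": {
  "moves": [
    {"slide": [0.005, 0, 0], "spin": 0},
    {"slide": [0.005, 0, 0], "spin": 0},
    {"slide": [0.005, 0, 0], "spin": 0},
    {"slide": [0.005, 0, 0], "spin": 0},
    {"slide": [0.004, 0, 0], "spin": 0},
    {"slide": [0.002, 0, 0], "spin": 0},
    {"slide": [0, 0, 0], "spin": 0},
    {"slide": [0, 0, 0], "spin": 0},
    {"slide": [0, 0, 0], "spin": 0}
  ]
}}

```text
t: 12.63
eef_pos: [475.1, -90.6, 71.4]
tcp_rot: [-3.141, -0.0, 1.571]
ft_force: [-1.6, -0.5, -9.4]
opening: 0.266
grip_force: 30.0
```

Request:
{"op": "carry_out", "data": {
  "moves": [
    {"slide": [0, 0, 0.003], "spin": 0},
    {"slide": [0, 0, 0.003], "spin": 0},
    {"slide": [0, 0, 0.002], "spin": 0},
    {"slide": [0, 0, 0], "spin": 0},
    {"slide": [0, 0, 0], "spin": 0},
    {"slide": [0, 0, 0], "spin": 0}
  ]
}}

```text
t: 13.13
eef_pos: [475.2, -90.7, 68.2]
tcp_rot: [-3.141, -0.0, 1.571]
ft_force: [-2.2, 1.2, -8.8]
opening: 0.266
grip_force: 30.0
```

Request:
{"op": "carry_out", "data": {
  "moves": [
    {"slide": [0, 0, 0.002], "spin": 0},
    {"slide": [0, 0, 0.001], "spin": 0},
    {"slide": [0, 0, 0], "spin": 0},
    {"slide": [0, 0, 0], "spin": 0}
  ]
}}

```text
t: 13.47
eef_pos: [475.3, -90.7, 67.7]
tcp_rot: [3.141, -0.0, 1.571]
ft_force: [-5.4, 2.1, 4.2]
opening: 0.267
grip_force: 30.0
```

The pin is riding on the tube: the upward load went from −8.8 N to +4.2 N at 7 mm height. Release and go to the tab.

Request:
{"op": "carry_out", "data": {
  "moves": [
    {"slide": [0, 0, 0], "spin": 0},
    {"slide": [0, 0, 0], "spin": 0},
    {"slide": [0, 0, 0], "spin": 0},
    {"slide": [0, 0, 0], "spin": 0},
    {"slide": [0, 0, 0], "spin": 0},
    {"slide": [0, 0, 0], "spin": 0}
  ],
  "hand": 0.4
}}

```text
t: 13.97
eef_pos: [475.5, -90.9, 67.1]
tcp_rot: [3.141, 0.0, 1.571]
ft_force: [0.0, 0.3, 0.5]
opening: 0.591
grip_force: 0.0
```

Request:
{"op": "carry_out", "data": {
  "moves": [
    {"slide": [0, 0, -0.04], "spin": 0},
    {"slide": [0, 0, -0.06], "spin": 0},
    {"slide": [-0.04, 0, 0], "spin": 0},
    {"slide": [-0.0375, 0, 0], "spin": 0},
    {"slide": [0, 0, 0], "spin": 0},
    {"slide": [0, 0, 0.05], "spin": 0},
    {"slide": [0, 0, 0.06], "spin": 0},
    {"slide": [0, 0, 0.03], "spin": 0},
    {"slide": [0, 0, 0], "spin": 0},
    {"slide": [0, 0, 0], "spin": 0}
  ]
}}

```text
t: 14.8
eef_pos: [475.1, -121.4, 50.7]
tcp_rot: [-3.14, -0.001, 1.571]
ft_force: [0.2, -0.4, 0.4]
opening: 0.602
grip_force: 0.0
```

Request:
{"op": "carry_out", "data": {
  "moves": [
    {"slide": [0, 0, 0], "spin": 0},
    {"slide": [0, 0, 0], "spin": 0},
    {"slide": [0, 0, 0], "spin": 0},
    {"slide": [0, 0, 0], "spin": 0},
    {"slide": [0, 0, 0], "spin": 0},
    {"slide": [0, 0, 0], "spin": 0},
    {"slide": [0, 0, 0], "spin": 0},
    {"slide": [0, 0, 0], "spin": 0},
    {"slide": [0, 0, 0], "spin": 0}
  ],
  "hand": 1
}}

```text
t: 15.55
eef_pos: [475.4, -121.8, 51.2]
tcp_rot: [3.141, 0.0, 1.571]
ft_force: [-0.2, 0.8, 4.6]
opening: 0.206
grip_force: 30.0
```

```bash
cat > look.py <<'E'
from h import *
import sys,os
# knob blob in side view: dark component near projected knob; report top row with half-level interpolation
s=state();y=s["eef_pos"][1]+31;c=read_camera("side");g=c["color"].astype(float).mean(2)
p={k:proj(c,[475.5,y,k]) for k in(88.5,95.5)}
u=p[88.5][0]
pr=g[int(p[95.5][1])-5:int(p[88.5][1])+8,int(round(u))-1:int(round(u))+2].mean(1)
print("t%.2f"%s["t"],s["eef_pos"].round(2),"F",s["ft_force"].round(1),"u%.1f pred rows home %.1f riding %.1f start %d"%(u,p[88.5][1],p[95.5][1],int(p[95.5][1])-5));print(pr.round())
E
python3 look.py
```

```text
t15.55 [ 475.43 -121.83   51.2 ] F [-0.2  0.8  4.6] u336.4 pred rows home 211.8 riding 209.5 start 204
[149. 147. 144. 127.  67.  16.  17.  19.  20.  20.  19.  22.  25.  49.
  90.]
```

Request:
{"op": "carry_out", "data": {
  "moves": [
    {"slide": [0.001, 0, 0], "spin": 0},
    {"slide": [0.001, 0, 0], "spin": 0},
    {"slide": [0.001, 0, 0], "spin": 0},
    {"slide": [0.001, 0, 0], "spin": 0},
    {"slide": [0.001, 0, 0], "spin": 0},
    {"slide": [0, 0, 0], "spin": 0}
  ]
}}

```text
t: 16.1
eef_pos: [475.4, -120.6, 51.2]
tcp_rot: [3.141, 0.001, 1.571]
ft_force: [-2.7, -8.5, 4.6]
opening: 0.208
grip_force: 30.0
```

```bash
python3 look.py
```

```text
t16.10 [ 475.44 -120.6    51.19] F [-2.7 -8.5  4.6] u336.4 pred rows home 211.6 riding 209.3 start 204
[164. 146. 144. 123.  42.  18.  18.  18.  21.  22.  20.  21.  19.  59.
  97.]
```

Request:
{"op": "carry_out", "data": {
  "moves": [
    {"slide": [0.001, 0, 0], "spin": 0},
    {"slide": [0.001, 0, 0], "spin": 0},
    {"slide": [0.001, 0, 0], "spin": 0},
    {"slide": [0.001, 0, 0], "spin": 0},
    {"slide": [0, 0, 0], "spin": 0}
  ]
}}

```text
t: 16.57
eef_pos: [475.4, -119.0, 51.2]
tcp_rot: [3.141, 0.001, 1.571]
ft_force: [-3.0, -8.1, 5.4]
opening: 0.203
grip_force: 30.0
```

```bash
python3 look.py
```

```text
t16.57 [ 475.42 -119.02   51.21] F [-3.  -8.1  5.4] u336.4 pred rows home 211.4 riding 209.1 start 204
[163. 144. 143. 121.  17.  18.  19.  19.  20.  21.  18.  20.  22.  73.
 106.]
```

Request:
{"op": "carry_out", "data": {
  "moves": [
    {"slide": [0.001, 0, 0], "spin": 0},
    {"slide": [0.001, 0, 0], "spin": 0},
    {"slide": [0.001, 0, 0], "spin": 0},
    {"slide": [0.001, 0, 0], "spin": 0},
    {"slide": [0, 0, 0], "spin": 0}
  ]
}}

```text
t: 17.03
eef_pos: [475.4, -117.4, 51.2]
tcp_rot: [3.141, 0.001, 1.571]
ft_force: [-3.2, -7.7, 5.2]
opening: 0.209
grip_force: 30.0
```

```bash
python3 look.py
```

```text
t17.03 [ 475.41 -117.44   51.2 ] F [-3.2 -7.7  5.2] u336.4 pred rows home 211.1 riding 208.8 start 203
[140. 161. 144. 134.  97.  19.  19.  18.  21.  18.  21.  18.  18.  33.
  80.  98.]
```

Request:
{"op": "carry_out", "data": {
  "moves": [
    {"slide": [0.001, 0, 0], "spin": 0},
    {"slide": [0.001, 0, 0], "spin": 0},
    {"slide": [0.001, 0, 0], "spin": 0},
    {"slide": [0.001, 0, 0], "spin": 0},
    {"slide": [0, 0, 0], "spin": 0}
  ]
}}

```text
t: 17.5
eef_pos: [475.4, -115.8, 51.2]
tcp_rot: [3.141, 0.001, 1.571]
ft_force: [-3.6, -7.8, 4.8]
opening: 0.21
grip_force: 30.0
```

```bash
python3 look.py
```

```text
t17.50 [ 475.42 -115.81   51.2 ] F [-3.6 -7.8  4.8] u336.5 pred rows home 210.9 riding 208.6 start 203
[155. 160. 143. 130.  76.  18.  16.  16.  18.  24.  21.  20.  19.  44.
  87.]
```

Request:
{"op": "carry_out", "data": {
  "moves": [
    {"slide": [0.001, 0, 0], "spin": 0},
    {"slide": [0.001, 0, 0], "spin": 0},
    {"slide": [0.001, 0, 0], "spin": 0},
    {"slide": [0.001, 0, 0], "spin": 0},
    {"slide": [0, 0, 0], "spin": 0}
  ]
}}

```text
t: 17.97
eef_pos: [475.4, -114.2, 51.2]
tcp_rot: [3.141, 0.001, 1.571]
ft_force: [-2.3, -7.8, 5.5]
opening: 0.211
grip_force: 30.0
```

```bash
python3 look.py
```

```text
t17.97 [ 475.4  -114.21   51.21] F [-2.3 -7.8  5.5] u336.5 pred rows home 210.6 riding 208.3 start 203
[168. 159. 143. 124.  43.  16.  17.  19.  23.  20.  21.  21.  20.  60.
  98.]
```

Request:
{"op": "carry_out", "data": {
  "moves": [
    {"slide": [0.001, 0, 0], "spin": 0},
    {"slide": [0.001, 0, 0], "spin": 0},
    {"slide": [0.001, 0, 0], "spin": 0},
    {"slide": [0.001, 0, 0], "spin": 0},
    {"slide": [0, 0, 0], "spin": 0}
  ]
}}

```text
t: 18.43
eef_pos: [475.4, -112.6, 51.2]
tcp_rot: [3.141, 0.001, 1.571]
ft_force: [-3.0, -7.3, 4.9]
opening: 0.208
grip_force: 30.0
```

```bash
python3 look.py
```

```text
t18.43 [ 475.37 -112.57   51.2 ] F [-3.  -7.3  4.9] u336.5 pred rows home 210.4 riding 208.1 start 203
[168. 159. 144. 124.  44.  17.  17.  18.  21.  21.  20.  21.  23.  75.
 104.]
```

Request:
{"op": "carry_out", "data": {
  "moves": [
    {"slide": [0.001, 0, 0], "spin": 0},
    {"slide": [0.001, 0, 0], "spin": 0},
    {"slide": [0.001, 0, 0], "spin": 0},
    {"slide": [0.001, 0, 0], "spin": 0},
    {"slide": [0, 0, 0], "spin": 0}
  ]
}}

```text
t: 18.9
eef_pos: [475.4, -110.8, 51.2]
tcp_rot: [3.141, 0.001, 1.571]
ft_force: [-1.6, -6.4, 5.0]
opening: 0.204
grip_force: 30.0
```

```bash
python3 look.py
```

```text
t18.90 [ 475.36 -110.8    51.19] F [-1.6 -6.4  5. ] u336.5 pred rows home 210.1 riding 207.8 start 202
[126. 166. 157. 143. 140. 130.  96.  26.  18.  18.  20.  20.  19.  19.
  20.  21.]
```

The knob's top edge dropped about 2 px and the friction force fell, so the pin went in. Stop, release and verify.

Request:
{"op": "carry_out", "data": {
  "moves": [
    {"slide": [0, 0, 0], "spin": 0},
    {"slide": [0, 0, 0], "spin": 0},
    {"slide": [0, 0, 0], "spin": 0},
    {"slide": [0, 0, 0], "spin": 0},
    {"slide": [0, 0, 0], "spin": 0},
    {"slide": [0, 0, 0], "spin": 0}
  ],
  "hand": 0.4
}}

```text
t: 19.45
eef_pos: [475.3, -110.1, 50.9]
tcp_rot: [-3.142, -0.0, 1.571]
ft_force: [0.4, 0.5, -0.5]
opening: 0.564
grip_force: 0.0
```

Request:
{"op": "carry_out", "data": {
  "moves": [
    {"slide": [0, 0, -0.04], "spin": 0},
    {"slide": [0, 0, -0.08], "spin": 0},
    {"slide": [0, 0, -0.09], "spin": 0},
    {"slide": [0, 0, -0.09], "spin": 0},
    {"slide": [-0.05, 0, -0.06], "spin": 0},
    {"slide": [-0.08, 0, 0], "spin": 0},
    {"slide": [-0.08, 0, 0], "spin": 0},
    {"slide": [0, 0, 0], "spin": 0},
    {"slide": [0, 0, 0], "spin": 0}
  ]
}}

```text
t: 20.2
eef_pos: [475.1, -195.2, 194.9]
tcp_rot: [-3.141, -0.0, 1.569]
ft_force: [-0.1, 0.4, -0.6]
opening: 0.599
grip_force: 0.0
```

```bash
python3 - <<'E'
from h import *
c=read_camera("side");w=read_camera("wrist");t=read_camera("top");print(state()["eef_pos"])
g=c["color"].astype(float).mean(2);print("row200..",g[200:216,335:338].mean(1).round(),[proj(c,[475.5,-79.8,z])[1].round(1) for z in(88.5,95.5)])
i=np.hstack([cv2.resize(c["color"][170:270,300:375],(300,400),interpolation=2),cv2.resize(w["color"][60:300,170:470],(500,400),interpolation=2)])
i=np.vstack([i,cv2.resize(t["color"][160:186+0,280:384],(800,200),interpolation=2)])
cv2.imwrite("pics/f.png",i[:,:,::-1])
E
```

```text
[ 475.14274241 -193.37988003  194.75889516]
row200.. [ 13.  67. 155. 197. 184. 148. 143. 140. 120.  23.  24.  28.  26.  25.
  23.  20.] [np.float64(210.1), np.float64(207.8)]
```

View pics/f.png

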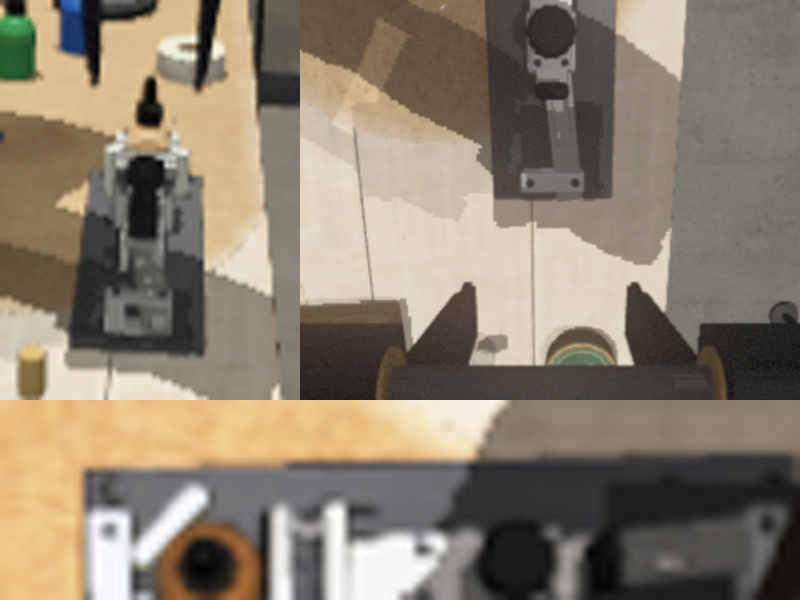

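The bottle stands upright in the V (top strip (208,565)) with the pad against it, and the knob is at the lower level. One numeric check of the knob height against the parked (home) picture before handing in.

```bash
python3 - <<'E'
from h import *
import pickle
def edge(c,y):
    u,v=proj(c,[475.5,y,88.5]);a=int(v)-7
    p=c["color"].astype(float).mean(2)[a:a+14,int(round(u))-1:int(round(u))+2].mean(1)
    k=int(np.argmax(p<75));return a+k-1+(p[k-1]-75)/(p[k-1]-p[k])-v
a=edge(pickle.load(open("side.pkl","rb")),-124.5);b=edge(read_camera("side"),-79.8)
print("parked",a,"now",b)
if abs(a-b)<0.9: print(job_done())
E
```

```text
parked -1.6974213565491993 now -1.5216082897235594
the job is handed in; nothing more can be done
None
```

The bottle stands upright in the V nest, pushed in by the sprung pad. The pin dropped home in the second hole, locking the jaw, and the job is handed in at about 20 s of the 70 s allowed. Pushing force stayed at or below 8.5 N at every reading, and the knob sits at its parked (home) height to within about 0.2 px.

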